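Load the slide tray of the scanner and start the scan

ROBOT

A 6-joint arm with a two-finger parallel gripper is mounted at the origin on the work surface. World frame = base frame: x ahead of the robot, y to its left, z up, the work surface at z = 0. Lengths are in m, angles in rad, forces in N, time in s.
With the tool pointing down it reaches from about 0.25 to 0.725 m from the base axis. Payload 4 kg.
Tool frame: the origin (TCP) lies midway between the tips of the shut fingers; the grasp point (between the pads) lies 19 mm behind it; z points along the fingers, y is the line along which they close (so a half turn about z gives the same grasp; the last joint's range is limited). The gripper opens to 85 mm and grips with 20 to 120 N. Pads are 22 mm wide; open, the fingers measure 114 mm over their backs; the gripper's body (76 mm by 85 mm) begins 54 mm behind the grasp point. The pads swing forward as they close: fully open they stand 13 mm farther back than shut.
Start: joints at [-1.18, 0.241, 0.005, 1.335, 0, 1.571], TCP at [0.19, -0.462, 0.231] pointing down, gripper open.
Joint ranges: [-2.72, 2.72], [-1.05, 1.87], [-1.09, 1.28], [-1.99, 2.15], [-1.42, 1.44], [-3.14, 3.14]. Speed limits (rad/s): [2.79, 2.79, 3.14, 3.14, 3.14, 3.14].

INTERFACE

Orientations are given as a unit quaternion [x, y, z, w].
In Python, from workcell import status, camera, get_calibration, ticket gives the robot as it stands.
- The arm moves only by the shell command python3 -m creep 'ROWS' [OPENING]. ROWS is JSON, a list of rows, each a list of 6 numbers: the shift along the world's x, y, z in cm, then the turn, a rotation vector about the world's x, y, z in degrees. A call has 1 to 8 rows; each row shifts and turns the commanded pose from where the row before left it; what a row does not reach is not made up. A row lasts 1/10 s, in which the tool goes at most 50 mm and 8.59 degrees, less where a joint would pass 70% of its speed; a pose out of reach is approached as far as the arm can. A call is refused whole if a number of a shift passes 5 or a number of a turn 8.59, either way. A call with a gripper value outside its range is refused whole. OPENING is the opening, from -1 (shut) to 1 (fully open), so that 0 is half open, set as the call begins (- or left out, the last holds). The fingers move at their own pace and stop on an object; the grip force is fixed at half the most. Time passes only in rows, so rows that do not move let the fingers close. It gives the time, the measured TCP pose, the force, the opening and the grip force at its end, in the units of the state.
- status.get_obs(): the state, without advancing time (a new reading comes with each control period).
- camera(name): name is "side" or "top"; returns the picture (420x560x3 uint8, red, green, blue); there is no depth.
- get_calibration(name): a dict with "fx", "fy", "cx", "cy" (pixels), "rvec" (rotation vector, rad) and "tvec" (3), from world to camera coordinates, as OpenCV has them. Camera axes: x right, y down, z forward; pixel columns grow to the right and rows downward; lengths in m; the calibration is good to about 2 mm. A picture is of the moment at which its call begins. get_calibration takes no time and is no camera call.
- ticket.job_done(): hands the job in; it is judged then, once.
The state is a dict: "clock": time; "joint_pos": joint angles; "joint_vel": joint speeds; "tau": joint torques, N m; "eef_pos": TCP position; "tool_rot": TCP orientation; "ft_force": force on the tool from outside, world axes, zero at the start; "ft_torque": the same for the moment, N m; "grip_width": finger opening in m; "grasp_force": force on a finger pad.
Only numpy, scipy, OpenCV 4.12 (cv2) and the standard library are available. Lean on these libraries where they do the work, as an engineer would, in place of code of your own. Each camera call takes 0.05 s, during which the arm holds its last target. There are 200 camera calls.

TASK

Load the blood smear into the slide scanner: with the fingertips, push the sprung slide tray by its blue front plate all the way in to its end stop, then let it go so that it springs back and latches on the stop pin. Once it is latched, press the green start button and come away. Nothing is to be gripped; do not touch the glass slide, its holder or the stop pin, and leave the things standing around the scanner where they are.

Things in the scene. Friction and masses are not known exactly. Their poses are not given: they have to be found in the camera images.
- scanner: desk-top slide scanner, fixed to the bench, 280 x 180 mm, turned anew each time. Origin: on the bench under its middle. +x: from its open front to its back, the way the tray is pushed in; y to the left of that; z up. Grey deck, top 30 mm above the bench, x = -130 to +20 mm; white housing, 120 mm high, x = +20 to +150 mm, with the tray slot in front, a flat blue screen and the start button on top
- tray (a joint): travel of the slide tray along the scanner's +x, in m: 0 = out (start), about 0.050 = latched on the stop pin (cannot come out), 0.066 = end stop. The pin drops behind the tray's tooth once it has passed about 0.051; let go earlier, the tray returns to 0. Resisted by a spring, 2.4 N at 0 to 5 N at 0.066, and a damper (25 N per m/s; it returns at about 0.2 m/s)
- tray_front (a point): middle of the front face of the tray's blue plate, where to push; moves with the tray; at x = -121 mm of the scanner with the tray out, 54 mm above the bench. The plate is upright, square to the scanner's x, 100 mm wide, 6 mm thick, from 34 to 74 mm above the bench (4 mm above the deck); nothing stands in front of it. Fully in, its face is still 75 mm in front of the housing
- glass_slide (a point): middle of the glass slide (76 x 26 mm, purple smear), 110 mm behind the plate's front face, 47 mm above the bench. It lies in a black nest on a grey metal panel, 84 mm wide, behind the plate; a rib right behind the plate (96 mm wide, top 73 mm above the bench) and a dark steel cam bar with a tooth on the -y side belong to this holder, which moves with the plate and is not to be touched
- stop_pin (a joint): height of the sprung stop pin in m: 0 = dropped (also at the start, before the tray moves), up to about 0.006 while it rides over the tray's ramp; it works by itself
- pin_knob (a point): top of the stop pin's red knob (16 mm across, 93 mm above the bench with the pin dropped), on a small aluminium bracket at x = -12, y = -60 mm of the scanner; not to be touched
- start (a joint): travel of the green start button in m: 0 = up, 0.006 = fully down; springs back; 1.5 N to begin, 5 N fully down. It counts as pressed from 0.004 on
- start_top (a point): middle of the top of the green start button (26 mm across, standing in a 42 mm round grey collar), at x = 85, y = 45 mm of the scanner, 142 mm above the bench; the collar's rim is 10 mm lower
- oil_bottle: small amber immersion-oil bottle, loose, 32 mm across, 75 mm high, in front of the scanner on its +y side, at least 80 mm clear of the tray's middle line. Origin: centre of its underside
- sample_pot: white specimen pot with a red cap, loose, 48 mm across, 55 mm high, in front of the scanner on its -y side, at least 80 mm clear of the tray's middle line. Origin: centre of its underside
- slide_box: closed yellow slide box, loose, 100 x 85 x 34 mm, beside the scanner on its -y side. Origin: centre of its underside

How it is judged:
On the way, in this order (a step that is already met when the one before it is completed fails the run):
1. the tray is pushed by the fingers to its end stop (beyond 61 mm) (value of joint tray above 0.061 m and contact force between the fingers and tray_c2 above 0.5 N), for 0.05 s.
2. the tray has been let go, has sprung back and rests on the dropped stop pin (48 to 52.5 mm) (value of joint tray between 0.048 and 0.0525 m and value of joint stop_pin below 0.002 m and contact force between the fingers and tray below 0.1 N), for 0.2 s.
3. the start button is pressed by the fingers (beyond 4 mm) (value of joint start above 0.004 m and contact force between the fingers and start above 0.5 N), for 0.05 s.
At the end, for the whole second after the job is handed in: the tray rests latched on the dropped stop pin (tray joint 0.048 to 0.0525 m, pin joint below 0.002 m), the start button is up again (below 0.002 m), and the bottle, the pot and the slide box are within 15 mm of where they stood (value of joint tray between 0.048 and 0.0525 m and value of joint each of stop_pin, start below 0.002 m and distance of each of oil_bottle, sample_pot, slide_box from where it was at the start of the episode below 0.015 m); the robot touches nothing.
It fails at once if the glass slide, its holder or the rib behind the front plate is touched (more than 0.5 N): the tray is pinched or hooked instead of pushed (contact force between the fingers and tray_c0 above 0.5 N or contact force between the fingers and tray_c1 above 0.5 N or contact force between the fingers and tray_c3 above 0.5 N or contact force between the fingers and tray_c4 above 0.5 N or contact force between the fingers and tray_c5 above 0.5 N or contact force between the fingers and tray_c6 above 0.5 N).
It fails at once if the stop pin is touched (more than 0.5 N) (contact force between the fingers and stop_pin above 0.5 N).
It fails at once if the start button is pressed (beyond 3 mm) while the tray is not latched (value of joint start above 0.003 m and (value of joint tray below 0.047 m or value of joint tray above 0.0535 m)).
It fails at once if the bottle, the pot or the slide box is shoved, lifted (more than 15 mm) or tipped (distance of any of oil_bottle, sample_pot, slide_box from where it was at the start of the episode above 0.015 m or angle between any of oil_bottle, sample_pot, slide_box's own z axis and vertical above 0.4 rad).
It also fails if it takes over 40 s, if anything falls off the work surface, if the arm or the gripper's body presses on something with over 40 N, if the wrist force passes 120 N, or if a joint passes its speed limit or range.

## Working session

There is one attempt and no reset: what is moved stays moved. The work goes in short steps, Python scripts to look and compute and a shell command to move; the robot and the scene stay as the last step left them, time stands still between calls to the robot, and variables do not carry over. Pictures are saved under pics/ and viewed, at most 10 in all, crops included, and the job is handed in when it is done.

```bash
mkdir -p pics; cat > h.py <<'E'
import numpy as np,cv2
from workcell import status,camera,get_calibration,ticket
def cal(n):
    c=get_calibration(n);K=np.array([[c['fx'],0,c['cx']],[0,c['fy'],c['cy']],[0,0,1.]])
    return K,cv2.Rodrigues(np.array(c['rvec'],float))[0],np.array(c['tvec'],float)
def ray(n,u,v,z):
    K,R,t=cal(n);o=-R.T@t;d=R.T@np.linalg.inv(K)@[u,v,1];return o+d*(z-o[2])/d[2]
def proj(n,p):
    K,R,t=cal(n);q=K@(R@np.array(p)+t);return q[:2]/q[2]
E
python3 - <<'E'
from h import *
a=[camera(n) for n in('top','side')]
for n,i in zip(('top','side'),a): cv2.imwrite(f'pics/{n}0.png',i[:,:,::-1])
for n in('top','side'):
    K,R,t=cal(n);print(n,K[0,0],-R.T@t)
print(status.get_obs())
E
```

```text
top 488.5897552392155 [0.47931218 0.00518327 0.92270163]
side 431.0578748558222 [ 0.17873618 -0.37790465  0.56146535]
{'clock': 0.1, 'joint_pos': array([-1.18000194e+00,  2.41305363e-01,  3.85692077e-03,  1.33522099e+00,
        1.15071122e-05,  1.57080325e+00]), 'joint_vel': array([ 7.83076657e-04, -8.51703070e-04,  2.80955438e-03,  2.56490186e-04,
       -2.32309404e-03,  9.01122151e-06]), 'tau': array([-2.75505357e-05, -3.73137903e+01,  2.53010219e+01,  1.08707068e-02,
        2.56733608e-05, -7.38510693e-06]), 'eef_pos': array([ 0.19024575, -0.46177049,  0.23051734]), 'tool_rot': array([ 9.80970873e-01,  1.94152697e-01, -1.76197040e-04, -9.19849319e-04]), 'ft_force': array([-0.37364264, -0.51624097, -0.42731495]), 'ft_torque': array([-0.01718258, -0.01117206,  0.01047994]), 'grasp_force': 0.0, 'grip_width': 0.08516563135816621}
```

View pics/top0.png

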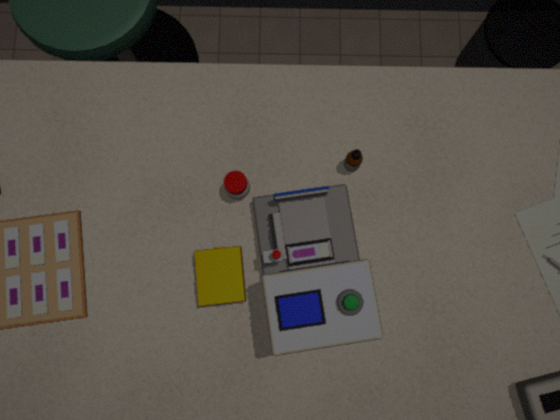

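View pics/side0.png

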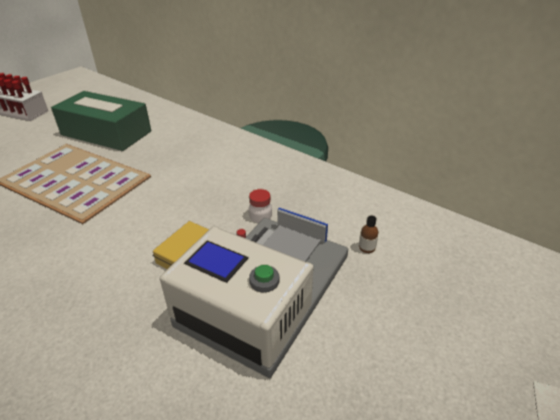

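The top view shows the blue plate edge at about (302,193), the green button at (350,302), the red knob at (277,255), the pot at (236,183), the bottle at (354,159) and the box at (220,276). The side view agrees, with the button at (264,272).

```bash
python3 - <<'E'
from h import *
im=cv2.imread('pics/top0.png');hsv=cv2.cvtColor(im,cv2.COLOR_BGR2HSV)
def blobs(lo,hi,box,img=hsv):
    m=cv2.inRange(img,lo,hi);k=np.zeros_like(m);x0,y0,x1,y1=box;k[y0:y1,x0:x1]=255
    m&=k;n,l,s,c=cv2.connectedComponentsWithStats(m);i=1+np.argmax(s[1:,4]);return c[i],s[i,4],np.argwhere(l==i)[:,::-1]
g=blobs((45,120,40),(80,255,255),(320,270,380,330));G=ray('top',*g[0],.142)
r=blobs((0,150,80),(8,255,255),(265,245,290,265));Rk=ray('top',*r[0],.093)
b=blobs((100,80,40),(130,255,255),(265,180,335,205))
s=blobs((100,80,40),(130,255,255),(270,285,330,332))
print(g[:2],G,r[:2],Rk,b[:2],s[:2],ray('top',*s[0],.12))
rect=cv2.minAreaRect(b[2].astype(np.float32));print(rect)
pts=cv2.boxPoints(rect)
print([ray('top',*p,.074).round(4) for p in pts])
for nm,bx,z in(('pot',(215,165,255,205),.055),('bot',(340,145,370,175),.06)):
    q=blobs((0,110,30),(14,255,255),bx);print(nm,q[:2],ray('top',*q[0],z))
# yaw from button & knob : scanner coords (85,45),(-12,-60)
d=(G-Rk)[:2];print('dist',np.hypot(*d),np.hypot(.097,.105))
yaw=np.arctan2(d[1],d[0])-np.arctan2(.105,.097)
c,sn=np.cos(yaw),np.sin(yaw);R2=np.array([[c,-sn],[sn,c]])
O=((G[:2]-R2@[.085,.045])+(Rk[:2]-R2@[-.012,-.06]))/2
print('yaw',np.degrees(yaw),'O',O,'front',O+R2@[-.121,0],'btn',O+R2@[.085,.045])
h2=cv2.cvtColor(cv2.imread('pics/side0.png'),cv2.COLOR_BGR2HSV)
gs=blobs((45,120,40),(80,255,255),(240,250,290,295),h2);print('side btn',gs[0],ray('side',*gs[0],.142))
for y in(.05,-.05): print('plate top corner pred',proj('top',[*(O+R2@[-.121,y]),.074]),proj('side',[*(O+R2@[-.121,y]),.074]))
E
ls; python3 -m creep -h | head -20
```

```text
(array([350.57291667, 301.89583333]), np.int32(192)) [ 0.47587116 -0.10579662  0.142     ] (array([276.19148936, 253.89361702]), np.int32(47)) [0.55423638 0.01264908 0.093     ] (array([300.53205128, 190.83333333]), np.int32(156)) (array([299.77384615, 309.65846154]), np.int32(1300)) [ 0.4626334  -0.02688531  0.12      ]
((300.5489501953125, 190.8343048095703), (2.8235840797424316, 55.723548889160156), 81.67434692382812)
[array([0.6631, 0.0205, 0.074 ]), array([ 0.6792, -0.0776,  0.074 ]), array([ 0.6741, -0.0783,  0.074 ]), array([0.6581, 0.0197, 0.074 ])]
pot (array([234.90721649, 181.92783505]), np.int32(388)) [0.68775329 0.09018345 0.055     ]
bot (array([353.08163265, 160.23469388]), np.int32(98)) [ 0.73059127 -0.12539935  0.06      ]
dist 0.14202285120513555 0.14294754282603112
yaw -170.75709596673366 O [ 0.55228451 -0.04811375] front [ 0.67171348 -0.02867869] btn [ 0.47561605 -0.10618221]
side btn [263.74074074 271.44444444] [ 0.47455587 -0.10897263  0.142     ]
plate top corner pred [328.15040237 185.13594678] [327.39932718 223.16565583]
plate top corner pred [272.69828353 193.15782593] [277.76488245 206.28758372]
h.py
picsinvalid input: not JSON, or not a number
```

Yaw is about -170.8°, and the plate's own edge gives the same angle. The plate's front is near (0.672,-0.029) and the push direction is (-0.987,-0.161). I'll shut the fingers and swing to the far side of the plate.

```bash
python3 -m creep '[[3,2.5,0,0,0,-1.6],[3,2.5,0,0,0,-1.6],[3,2.5,0,0,0,-1.6],[3,2.5,0,0,0,-1.6],[3,2.5,0,0,0,-1.7],[3,2.5,0,0,0,-1.7],[3,2.5,0,0,0,-1.7],[3,2.5,0,0,0,-1.7]]' -1
python3 -m creep '[[3,2.5,0,0,0,0],[3,2.5,0,0,0,0],[3,2.5,0,0,0,0],[3,2.5,-1,0,0,0],[3,2.5,-2,0,0,0],[3,2.5,-3,0,0,0],[3,2.5,-3,0,0,0],[0,0,0,0,0,0]]'
```

```text
clock: 0.9
eef_pos: [0.4312, -0.2609, 0.2309]
tool_rot: [0.997, 0.08, -0.0, -0.0]
ft_force: [-0.1, -1.2, -0.4]
grip_width: 0.0003
grasp_force: 0.0
clock: 1.7
eef_pos: [0.6396, -0.083, 0.1329]
tool_rot: [0.997, 0.083, -0.006, -0.002]
ft_force: [-1.3, 1.3, -0.2]
grip_width: -0.0004
grasp_force: 0.0
```

```bash
python3 -m creep '[[2.2,2,0,0,0,0],[2.2,2,0,0,0,0],[2.2,2,0,0,0,0],[0,0,-2,0,0,0],[0,0,-2,0,0,0],[0,0,-2,0,0,0],[0,0,-2,0,0,0],[0,0,0,0,0,0]]'
python3 - <<'E'
from h import *
a=np.hstack([camera(n)[130:340,180:400] for n in('top','side')])
cv2.imwrite('pics/c1.png',cv2.resize(a[:,:,::-1],None,fx=1.8,fy=1.8))
E
```

```text
clock: 2.5
eef_pos: [0.7033, -0.0277, 0.0576]
tool_rot: [0.997, 0.08, -0.004, -0.0]
ft_force: [0.0, 1.3, -0.4]
grip_width: -0.0
grasp_force: 0.0
```

View pics/c1.png

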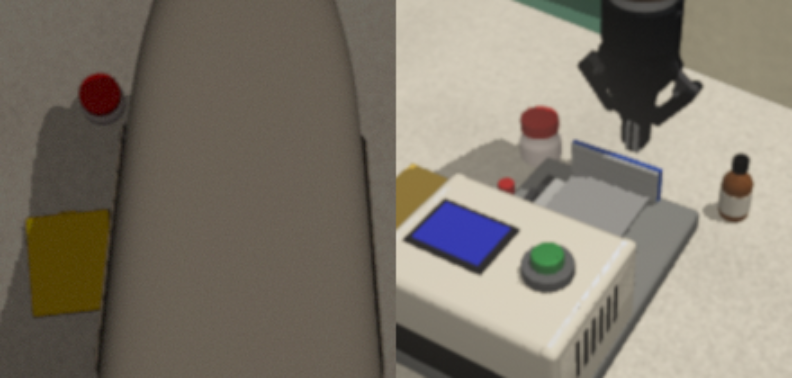

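The top view is blocked by the forearm. The side view shows the shut fingers behind the plate's middle, with the tips hidden around crop pixel (635,150), and the bottle and pot clear. Next I push along (-0.987,-0.161). The gap is about 20 mm and the travel 66 mm.

```bash
python3 -m creep '[[0,0,0,0,0,0],[-0.99,-0.16,0,0,0,0],[-0.99,-0.16,0,0,0,0],[-0.99,-0.16,0,0,0,0],[-0.99,-0.16,0,0,0,0],[0,0,0,0,0,0]]'
```

```text
clock: 3.2
eef_pos: [0.6681, -0.0338, 0.0635]
tool_rot: [0.997, 0.08, 0.002, 0.0]
ft_force: [1.9, 1.0, -0.5]
grip_width: 0.0003
grasp_force: 1.2
```

Contact is at about 2 N, but z has risen to 0.0635, which is too high on the plate. I'll back off, lower and check.

```bash
python3 -m creep '[[0.99,0.16,0,0,0,0],[0.99,0.16,0,0,0,0],[0,0,0,0,0,0],[0,0,-0.8,0,0,0],[0,0,-0.7,0,0,0],[0,0,0,0,0,0],[0,0,0,0,0,0]]'
```

```text
clock: 3.9
eef_pos: [0.6858, -0.0305, 0.0455]
tool_rot: [0.997, 0.08, -0.001, -0.0]
ft_force: [0.6, -0.3, 0.3]
grip_width: -0.0003
grasp_force: 0.0
```

```bash
python3 -m creep '[[-0.99,-0.16,0,0,0,0],[-0.99,-0.16,0,0,0,0],[-0.99,-0.16,0,0,0,0],[-0.99,-0.16,0,0,0,0],[-0.99,-0.16,0,0,0,0],[-0.99,-0.16,0,0,0,0],[0,0,0,0,0,0],[0,0,0,0,0,0]]'
```

```text
clock: 4.7
eef_pos: [0.6286, -0.0399, 0.0469]
tool_rot: [0.997, 0.08, 0.001, -0.0]
ft_force: [4.5, 1.2, -1.2]
grip_width: 0.0004
grasp_force: 2.2
```

```bash
python3 -m creep '[[-0.4,-0.07,0,0,0,0],[0,0,0,0,0,0],[-0.4,-0.06,0,0,0,0],[0,0,0,0,0,0],[0,0,0,0,0,0]]'; python3 -m creep '[[-0.4,-0.06,0,0,0,0],[0,0,0,0,0,0],[0,0,0,0,0,0]]'
```

```text
clock: 5.2
eef_pos: [0.6204, -0.0412, 0.0469]
tool_rot: [0.997, 0.08, 0.001, 0.0]
ft_force: [4.7, 1.5, -0.3]
grip_width: 0.0003
grasp_force: 2.5
clock: 5.5
eef_pos: [0.6177, -0.0417, 0.047]
tool_rot: [0.997, 0.08, 0.002, -0.0]
ft_force: [8.2, 2.7, -2.4]
grip_width: -0.0003
grasp_force: 4.0
```

The force jumped and the motion stopped, so this is the end stop. I'll let go outward, then lift.

```bash
python3 -m creep '[[2.5,0.4,0,0,0,0],[2.5,0.4,0,0,0,0],[2.5,0.4,0,0,0,0],[0,0,0,0,0,0],[0,0,2,0,0,0],[0,0,3,0,0,0],[0,0,3,0,0,0],[0,0,3,0,0,0]]'
python3 -m creep '[[-1,-2,3,0,0,0],[-3,-3,2,0,0,0],[-3,-3,1,0,0,0],[-3,-3,0,0,0,0],[0,0,0,0,0,0]]'
python3 - <<'E'
from h import *
a=np.hstack([camera(n)[130:340,180:400] for n in('top','side')])
cv2.imwrite('pics/c2.png',cv2.resize(a[:,:,::-1],None,fx=1.8,fy=1.8))
E
```

```text
clock: 6.3
eef_pos: [0.688, -0.0305, 0.1566]
tool_rot: [0.997, 0.08, -0.002, 0.0]
ft_force: [0.3, -0.1, -0.4]
grip_width: -0.0
grasp_force: 0.0
clock: 6.8
eef_pos: [0.5847, -0.1435, 0.2168]
tool_rot: [0.997, 0.077, -0.003, 0.0]
ft_force: [0.8, -0.3, -0.5]
grip_width: 0.0001
grasp_force: 0.0
```

View pics/c2.png

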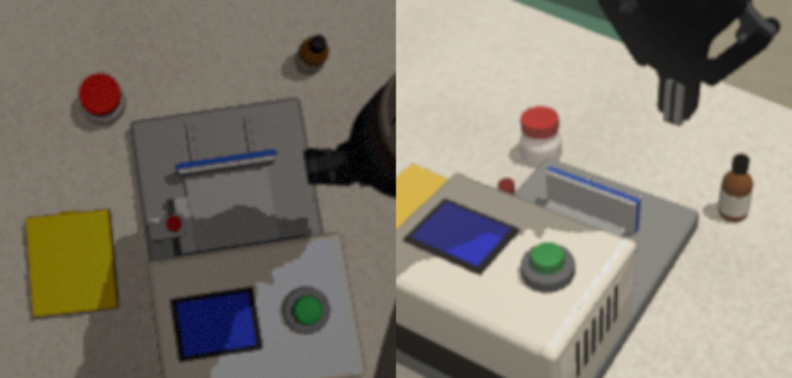

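The plate has moved from row 191 to row 219 of the full picture, about 50 mm, so it is latched; bottle, pot and box are where they were. The next target is the button at (0.4755,-0.107).

```bash
python3 -m creep '[[-3,1,0,0,0,0],[-3,1,0,0,0,0],[-3,1,-1,0,0,0],[-2,0.7,-2,0,0,0],[0,0,-2,0,0,0],[0,0,0,0,0,0],[0,0,0,0,0,0]]'
```

```text
clock: 7.6
eef_pos: [0.4806, -0.1023, 0.1663]
tool_rot: [0.997, 0.081, -0.001, -0.0]
ft_force: [-0.2, -0.1, -0.3]
grip_width: 0.0003
grasp_force: 0.0
```

```bash
python3 -m creep '[[-0.5,-0.5,0,0,0,0],[0,0,-1,0,0,0],[0,0,-1,0,0,0],[0,0,-0.5,0,0,0],[0,0,0,0,0,0],[0,0,0,0,0,0]]'; python3 -m creep '[[0,0,-0.3,0,0,0],[0,0,0,0,0,0],[0,0,0,0,0,0]]'
```

```text
clock: 8.2
eef_pos: [0.4748, -0.1081, 0.1412]
tool_rot: [0.997, 0.08, -0.001, -0.0]
ft_force: [-0.9, -0.5, 2.2]
grip_width: 0.0004
grasp_force: 0.9
clock: 8.5
eef_pos: [0.4753, -0.1081, 0.1386]
tool_rot: [0.997, 0.08, 0.0, 0.0]
ft_force: [-1.1, -0.2, 4.1]
grip_width: 0.0001
grasp_force: 1.7
```

```bash
python3 -m creep '[[0,0,-0.3,0,0,0],[0,0,0,0,0,0],[0,0,0,0,0,0]]';python3 -m creep '[[0,0,-0.2,0,0,0],[0,0,0,0,0,0],[0,0,0,0,0,0]]'
```

```text
clock: 8.8
eef_pos: [0.4755, -0.1081, 0.136]
tool_rot: [0.997, 0.08, 0.0, 0.0]
ft_force: [-3.3, -0.5, 8.3]
grip_width: -0.0002
grasp_force: 3.8
clock: 9.1
eef_pos: [0.4755, -0.1081, 0.1358]
tool_rot: [0.997, 0.08, 0.001, 0.0]
ft_force: [-7.2, 1.0, 18.4]
grip_width: 0.0
grasp_force: 9.3
```

The button is fully down: z stopped at 0.136 while the force kept rising. Coming away now.

```bash
python3 -m creep '[[0,0,2,0,0,0],[0,0,3,0,0,0],[0,0,3,0,0,0],[0,-3,2,0,0,0],[0,-4,0,0,0,0],[0,-4,0,0,0,0],[0,-4,0,0,0,0],[0,0,0,0,0,0]]'
python3 - <<'E'
from h import *
a=np.hstack([camera(n)[130:340,180:400] for n in('top','side')])
cv2.imwrite('pics/c3.png',cv2.resize(a[:,:,::-1],None,fx=1.8,fy=1.8))
E
```

```text
clock: 9.9
eef_pos: [0.4752, -0.2622, 0.2323]
tool_rot: [0.997, 0.077, 0.0, 0.001]
ft_force: [-0.9, 0.5, -0.3]
grip_width: -0.0001
grasp_force: 0.0
```

View pics/c3.png

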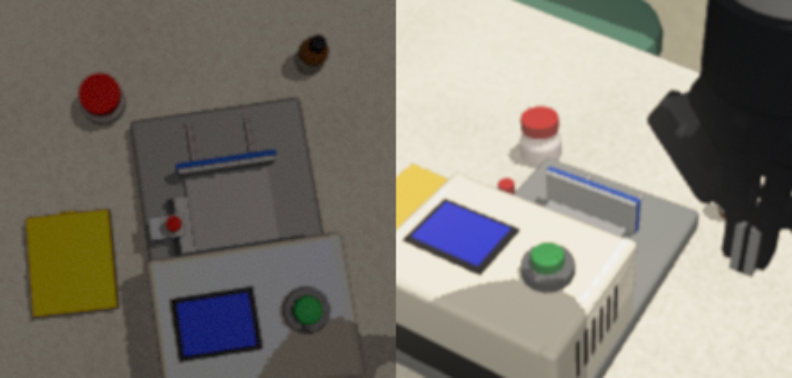

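The tray is still latched (plate at crop (226,161)), the button is up again, nothing around the scanner has moved, and the arm is clear.

```bash
python3 -c "
from workcell import ticket;print(ticket.job_done())"
```

```text
the job is handed in; nothing more can be done
None
```

The job is handed in: I pushed the tray to its end stop, it sprang back and latched, I pressed the start button fully, and the arm came away clear at about 10 s; the hand-in returned no verdict.

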